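# Fit the printed lantern sleeves onto their bases

## Task

Four round slotted sleeves have come off the 3D printer and stand on the brown build plate: take them one after another and fit each over the white boss of the lantern base of its own colour, upright and flat on the flange. Set them down rather than dropping them, and leave the two square pots where they stand.

Things in the scene. Friction and masses are not known exactly. Their poses are not given: they have to be found in the camera images.
- sleeve_orange: orange 3D-printed lantern sleeve: an upright ROUND tube, open at both ends, slotted windows in its wall; outside diameter 56 mm, inside 48 mm (wall 4 mm), 62 mm tall, 30 to 65 g, rigid. Stands loose on the build plate. Origin: centre of its underside, z up; its yaw is of no importance (grip it across the outside at any yaw).
- sleeve_blue: blue 3D-printed lantern sleeve: an upright ROUND tube, open at both ends, slotted windows in its wall; outside diameter 56 mm, inside 48 mm (wall 4 mm), 62 mm tall, 30 to 65 g, rigid. Stands loose on the build plate. Origin: centre of its underside, z up; its yaw is of no importance (grip it across the outside at any yaw).
- sleeve_green: green 3D-printed lantern sleeve: an upright ROUND tube, open at both ends, slotted windows in its wall; outside diameter 56 mm, inside 48 mm (wall 4 mm), 62 mm tall, 30 to 65 g, rigid. Stands loose on the build plate. Origin: centre of its underside, z up; its yaw is of no importance (grip it across the outside at any yaw).
- sleeve_black: black 3D-printed lantern sleeve: an upright ROUND tube, open at both ends, slotted windows in its wall; outside diameter 56 mm, inside 48 mm (wall 4 mm), 62 mm tall, 30 to 65 g, rigid. Stands loose on the build plate. Origin: centre of its underside, z up; its yaw is of no importance (grip it across the outside at any yaw).
- pot_orange: orange SQUARE pen pot of another order, standing loose on the build plate among the sleeves: 56 x 56 mm, 62 mm tall, closed floor, slotted walls. Stays where it is. Origin: centre of its underside, z up, x and y square to its sides.
- pot_blue: blue SQUARE pen pot of another order, standing loose on the build plate among the sleeves: 56 x 56 mm, 62 mm tall, closed floor, slotted walls. Stays where it is. Origin: centre of its underside, z up, x and y square to its sides.
- base_orange: orange lantern base, fixed to the bench: a round orange flange 84 mm across and 8 mm high, with a white round lamp boss standing on its middle (30 mm across up to 18 mm above the bench, then 20 mm across up to its top at 23 mm). A sleeve goes over the boss, with 9 mm to spare all round, and stands on the flange. Origin: centre of the underside, z up.
- base_blue: blue lantern base, fixed to the bench: a round blue flange 84 mm across and 8 mm high, with a white round lamp boss standing on its middle (30 mm across up to 18 mm above the bench, then 20 mm across up to its top at 23 mm). A sleeve goes over the boss, with 9 mm to spare all round, and stands on the flange. Origin: centre of the underside, z up.
- base_green: green lantern base, fixed to the bench: a round green flange 84 mm across and 8 mm high, with a white round lamp boss standing on its middle (30 mm across up to 18 mm above the bench, then 20 mm across up to its top at 23 mm). A sleeve goes over the boss, with 9 mm to spare all round, and stands on the flange. Origin: centre of the underside, z up.
- base_black: black lantern base, fixed to the bench: a round black flange 84 mm across and 8 mm high, with a white round lamp boss standing on its middle (30 mm across up to 18 mm above the bench, then 20 mm across up to its top at 23 mm). A sleeve goes over the boss, with 9 mm to spare all round, and stands on the flange. Origin: centre of the underside, z up.
Not all that is in view belongs to the job. What is meant by the base_green is not pink or yellow, and is the larger of those in its own colour.

How it is judged:
At the end, for the whole second after the job is handed in: Each round sleeve stands upright (within 0.06 rad) and at rest over the boss of the base of its own colour, its axis within 12 mm of the base's axis and its underside on the flange (8 mm above the bench, within 3 mm); both square pots are within 20 mm of where they started (horizontal distance between sleeve_orange and base_orange below 0.012 m and z of sleeve_orange in the frame of base_orange between 0.005 and 0.011 m and angle between each of sleeve_orange, sleeve_blue, sleeve_green, sleeve_black's own z axis and vertical below 0.06 rad and linear speed of each of sleeve_orange, sleeve_blue, sleeve_green, sleeve_black below 0.02 m/s and horizontal distance between sleeve_blue and base_blue below 0.012 m and z of sleeve_blue in the frame of base_blue between 0.005 and 0.011 m and horizontal distance between sleeve_green and base_green below 0.012 m and z of sleeve_green in the frame of base_green between 0.005 and 0.011 m and horizontal distance between sleeve_black and base_black below 0.012 m and z of sleeve_black in the frame of base_black between 0.005 and 0.011 m and distance of each of pot_orange, pot_blue from where it was at the start of the episode below 0.02 m); the robot touches nothing.
It fails at once if a square pot is pushed or carried more than 20 mm from its place, or tipped over (distance of any of pot_orange, pot_blue from where it was at the start of the episode above 0.02 m or angle between any of pot_orange, pot_blue's own z axis and vertical above 0.4 rad).
It fails at once if a sleeve is dropped or thrown (moves faster than 0.6 m/s, a fall of about 18 mm, with no finger touching it) ((linear speed of sleeve_orange above 0.6 m/s and contact force between sleeve_orange and the fingers below 0.01 N) or (linear speed of sleeve_blue above 0.6 m/s and contact force between sleeve_blue and the fingers below 0.01 N) or (linear speed of sleeve_green above 0.6 m/s and contact force between sleeve_green and the fingers below 0.01 N) or (linear speed of sleeve_black above 0.6 m/s and contact force between sleeve_black and the fingers below 0.01 N)).
It also fails if it takes over 115 s, if anything falls off the work surface, if the arm or the gripper's body presses on something with over 40 N, if the wrist force passes 120 N, or if a joint passes its speed limit or range.

## Robot

A 6-joint arm with a two-finger parallel gripper is mounted at the origin on the work surface. World frame = base frame: x ahead of the robot, y to its left, z up, the work surface at z = 0. Lengths are in m, angles in rad, forces in N, time in s.
With the tool pointing down it reaches from about 0.25 to 0.85 m from the base axis. Payload 12.5 kg.
Tool frame: the origin (TCP) lies at the very end of the fingers, on their centre line; the grasp point (between the pads) lies 19 mm behind it; z points along the fingers, y is the direction in which the jaws open and shut (so a half turn about z gives the same grasp; the last joint's range is limited). The gripper opens to 93 mm and grips with 3 to 60 N. Pads are 15 mm wide; open, the fingers measure 128 mm over their backs; the gripper's body (75 mm by 188 mm) begins 65 mm behind the grasp point.
Start: joints at [1.058, 0.351, 1.652, -0, 1.139, -0.085], TCP at [0.228, 0.5, 0.219] pointing down, gripper open.
Joint ranges: [-2.75, 2.75], [-0.79, 2.1], [0.01, 2.65], [-1.57, 4.71], [0.07, 3.14], [-2.87, 2.87]. Speed limits (rad/s): [2.22, 2.22, 2.79, 3.14, 3.14, 3.14].

## Interface

Orientations are given as a 3x3 rotation matrix whose columns are the frame's x, y, z axes.
In Python, from station import * gives the robot as it stands. The module is installed in compiled form; this text tells all that it offers.
- The arm moves only by the tool move_arm, never from a script. Its argument "rows" is one flat list of numbers, 7 for each row, row after row: the shift along the tool's x, y, z in mm, then the turn, a rotation vector about the tool's x, y, z in degrees, then the opening, from 0 (shut) to 1 (fully open). In form: [dx, dy, dz, rx, ry, rz, claw, dx, dy, dz, rx, ry, rz, claw, ...]. A call has 1 to 8 rows; each row is the pose to reach, as a shift and turn from the pose measured when the call began, along the tool's axes at that moment; what a row does not reach only later rows make up. A row lasts 1/8 s, in which the tool goes at most 62.5 mm and 10.7 degrees, less where a joint would pass 70% of its speed; a pose out of reach is approached as far as the arm can. A call with a gripper value outside its range is refused whole. The fingers move at their own pace and stop on an object; "squeeze" is the grip in N (left out, the last holds). Time passes only in rows, so rows that repeat a pose let the fingers close. It gives the time, the measured TCP pose, the force and the opening at its end, in the units of the state.
- get_obs(): the state, without advancing time (a new reading comes with each control period).
- get_image(name): name is "side" or "top"; returns a dict with "frame" (480x640x3 uint8, blue, green, red), "K" (3x3 intrinsics, pixels), "rvec" (rotation vector, rad) and "tvec" (3), from world to camera coordinates, as OpenCV has them. Camera axes: x right, y down, z forward; pixel columns grow to the right and rows downward; lengths in m; the calibration is good to about 2 mm. A picture is of the moment at which its call begins. There is no depth.
- job_done(): hands the job in, once; it reports no verdict.
The state is a dict: "time": time; "joints": joint angles; "dq": joint speeds; "joint_torque": joint torques, N m; "position": TCP position; "ee_rot": TCP orientation; "force": force on the tool from outside, world axes, zero at the start; "wrist_torque": the same for the moment, N m; "width": finger opening in m.
Only numpy, scipy, OpenCV 4.12 (cv2) and the standard library are available. Lean on these libraries where they do the work, as an engineer would, in place of code of your own. Each camera call takes 0.05 s, during which the arm holds its last target.

## Working session

There is one attempt and no reset: what is moved stays moved. The work goes in short steps, Python scripts to look and compute and a tool call to move; the robot and the scene stay as the last step left them, time stands still between calls to the robot, and variables do not carry over. Pictures are saved under pics/ and viewed, and the job is handed in when it is done.

Besides the shell and the picture viewer there is one more tool, called after ">>>" as name(argument=value, ...) on one line, values as JSON. move_arm: Moves the arm, as the interface text tells. Its arguments: {"type":"object","properties":{"rows":{"type":"array"},"squeeze":{"type":"number"}},"required":["rows"]}

```bash
mkdir -p pics; python3 - <<'E'
from station import *
import cv2
o=get_obs(); print(o['time'],o['position'],o['ee_rot'],o['width'])
for n in('side','top'):
    d=get_image(n); cv2.imwrite(f'pics/{n}0.png',d['frame'])
    print(n,d['K'],d['rvec'],d['tvec'])
E
```

```text
0.0 [0.22798878 0.50014443 0.21812371] [[-9.09863266e-01  4.14907836e-01 -5.70152868e-04]
 [ 4.14908214e-01  9.09862724e-01 -9.98720806e-04]
 [ 1.04383754e-04 -1.14526048e-03 -9.99999339e-01]] 0.09302934211473539
side [[545.74490293   0.         319.06199539]
 [  0.         545.74490293 236.73463505]
 [  0.           0.           1.        ]] [ 2.03017349 -0.88547236  0.43051802] [-0.29235874  0.21057763  0.83342577]
top [[450.4668092    0.         318.51300295]
 [  0.         450.4668092  238.43296368]
 [  0.           0.           1.        ]] [ 2.17227799 -2.19166173  0.08858986] [0.02242101 0.45398076 1.0115322 ]
```

View pics/top0.png

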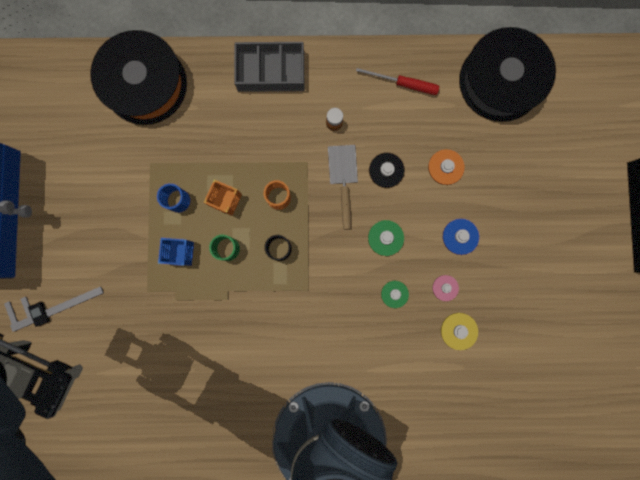

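View pics/side0.png

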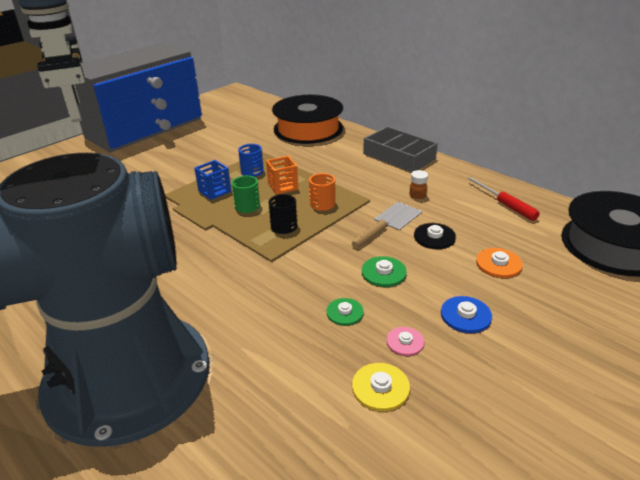

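```bash
cat > h.py <<'E'
from station import *
import cv2, numpy as np
from scipy.optimize import least_squares
def cam(d):
    R=cv2.Rodrigues(np.array(d['rvec'],float))[0]; t=np.array(d['tvec'],float).ravel(); return np.array(d['K']),R,t,-R.T@t
def cast(d,uv,z):
    K,R,t,C=cam(d); uv=np.atleast_2d(np.array(uv,float))
    r=(R.T@np.linalg.inv(K)@np.c_[uv,np.ones(len(uv))].T).T
    return (C+r*((z-C[2])/r[:,2])[:,None])[:,:2]
def proj(d,p):
    p=np.atleast_2d(np.array(p,float)); return cv2.projectPoints(p,np.array(d['rvec'],float),np.array(d['tvec'],float),np.array(d['K']),None)[0][:,0]
def mask(f,c):
    h=cv2.cvtColor(f,cv2.COLOR_BGR2HSV)
    r={'orange':((5,150,90),(18,255,255)),'blue':((100,140,50),(125,255,255)),'green':((55,100,40),(85,255,255)),'black':((0,0,0),(180,120,45)),'pink':((160,60,100),(180,255,255)),'yellow':((22,170,120),(35,255,255)),'white':((0,0,150),(180,50,255))}[c]
    return cv2.inRange(h,*r)
def comp(m,uv,rad=40):
    s=np.zeros_like(m); cv2.circle(s,tuple(uv),rad,255,-1)
    m=cv2.morphologyEx(m&s,cv2.MORPH_CLOSE,np.ones((5,5)))
    cs=cv2.findContours(m,cv2.RETR_EXTERNAL,cv2.CHAIN_APPROX_NONE)[0]
    return max(cs,key=cv2.contourArea)[:,0]
def circ(p,r=None):
    p=np.array(p);c=p.mean(0)
    s=least_squares(lambda x:np.hypot(*(p-x[:2]).T)-(x[2] if r is None else r),[*c,.03],loss='soft_l1',f_scale=.001); return s.x,np.abs(s.fun).mean()
E
python3 - <<'E'
from h import *
d=get_image('top'); f=d['frame']; C=cam(d)[3]; print('C',C)
for c,uv in dict(orange=(447,167),blue=(461,237),green=(386,238),black=(387,170)).items():
    k=comp(mask(f,c),uv,24); x,e=circ(cast(d,cv2.convexHull(k)[:,0],.008)); print('base',c,x.round(4),e.round(4))
    w=comp(mask(f,'white'),uv,15); print('   boss',circ(cast(d,w,.018))[0].round(4))
k=comp(mask(f,'green'),(395,294),20); print('small green',circ(cast(d,cv2.convexHull(k)[:,0],.006))[0])
for c,uv in dict(orange=(277,195),blue=(173,198),green=(225,248),black=(278,248)).items():
    k=comp(mask(f,c),uv,24); h=cast(d,cv2.convexHull(k)[:,0],.066)
    x,_=circ(h); rad=(x[:2]-C[:2]); rad/=np.linalg.norm(rad)
    x,e=circ(h[(h-x[:2])@rad>0]); y,_=circ(h[(h-x[:2])@rad>0],.028); print('sl',c,len(k),x.round(4),e.round(4),y[:2].round(4))
for n,uv in dict(potO=(222,197),potB=(176,252)).items():
    c='orange' if n=='potO' else 'blue'
    k=comp(mask(f,c),uv,26);print(n,cv2.minAreaRect(k), cast(d,cv2.minAreaRect(k)[0],.04))
im=cv2.resize(f[140:360,130:500],None,fx=2.1,fy=2.1,interpolation=cv2.INTER_CUBIC); cv2.imwrite('pics/crop0.png',im)
E
```

```text
C [0.37278797 0.02082906 1.04421928]
base orange [ 0.6208 -0.2812  0.0418] 0.0002
   boss [ 0.6212 -0.282   0.0131]
base blue [ 0.457  -0.3097  0.04  ] 0.0003
   boss [ 0.4583 -0.3108  0.0129]
base green [ 0.4555 -0.1368  0.0402] 0.0002
   boss [ 0.4562 -0.1369  0.0132]
base black [ 0.6143 -0.1417  0.0395] 0.0003
   boss [ 0.6157 -0.142   0.0126]
small green [ 0.32605297 -0.15462061  0.03017916]
sl orange 76 [0.5523 0.1112 0.0278] 0.0004 [0.5521 0.1111]
sl blue 80 [0.5472 0.3449 0.0262] 0.0003 [0.546  0.3429]
sl green 75 [0.4338 0.2293 0.0262] 0.0001 [0.4331 0.227 ]
sl black 70 [0.4329 0.1097 0.0253] 0.0003 [0.4313 0.1069]
potO ((222.57070922851562, 197.26339721679688), (31.289676666259766, 26.680038452148438), 24.775142669677734) [[0.54731229 0.2336429 ]]
potB ((175.8671417236328, 251.51234436035156), (32.19057083129883, 24.600927352905273), 6.009006023406982) [[0.42596172 0.33678577]]
```

View pics/crop0.png

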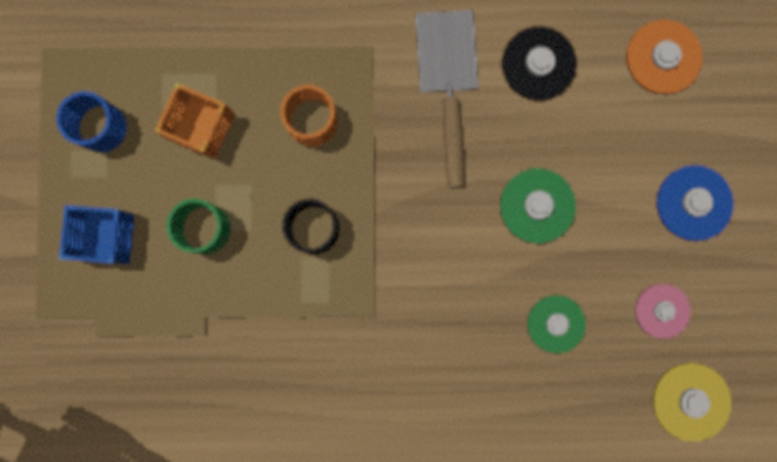

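```bash
python3 - <<'E'
from h import *
d=get_image('side'); f=d['frame'];C=cam(d)[3];print(C)
P=dict(orange=(.552,.111),blue=(.547,.344),green=(.4335,.2285),black=(.432,.1085))
for c,uv in dict(orange=(321,193),blue=(250,160),green=(246,195),black=(283,214)).items():
    k=comp(mask(f,c),uv,24); x0,y0,w,h=cv2.boundingRect(k)
    pr=proj(d,[[*P[c],.004+z] for z in(0,.062)])
    print(c,'bbox',x0,y0,x0+w,y0+h,'cx',x0+(w-1)/2,'pred axis',pr.round(1).tolist(), 'castmid',cast(d,[x0+(w-1)/2,y0+(h-1)/2],.035).round(4))
# plate corners
t=get_image('top')
print(cast(t,[[309,291],[309,163]],0.0),cast(t,[[309,291],[309,163]],0.005)); 
print(proj(d,np.c_[cast(t,[[309,291],[309,163]],0.0),[0,0]]),proj(d,np.c_[cast(t,[[309,291],[309,163]],0.006),[.006]*2]))
cv2.imwrite('pics/sidecrop.png',cv2.resize(f[130:270,160:400],None,fx=3.2,fy=3.2,interpolation=cv2.INTER_CUBIC))
E
```

```text
[-0.19507188 -0.60998178  0.64364919]
orange bbox 308 173 337 211 cx 322.0 pred axis [[322.4, 204.5], [321.9, 180.1]] castmid [[0.555  0.1142]]
blue bbox 239 145 263 176 cx 250.5 pred axis [[252.4, 172.5], [250.0, 149.7]] castmid [[0.5503 0.3504]]
green bbox 232 175 259 213 cx 245.0 pred axis [[247.6, 207.2], [244.7, 182.8]] castmid [[0.4365 0.236 ]]
black bbox 269 194 297 234 cx 282.5 pred axis [[284.1, 227.5], [282.3, 202.2]] castmid [[0.4352 0.114 ]]
[[0.3342912  0.04134856]
 [0.63409817 0.0391659 ]] [[0.33447553 0.04125031]
 [0.63284695 0.0390781 ]]
[[271.3704624  263.39086442]
 [370.76846897 202.75050642]] [[271.26743114 260.89511978]
 [370.46306964 200.74021057]]
```

View pics/sidecrop.png

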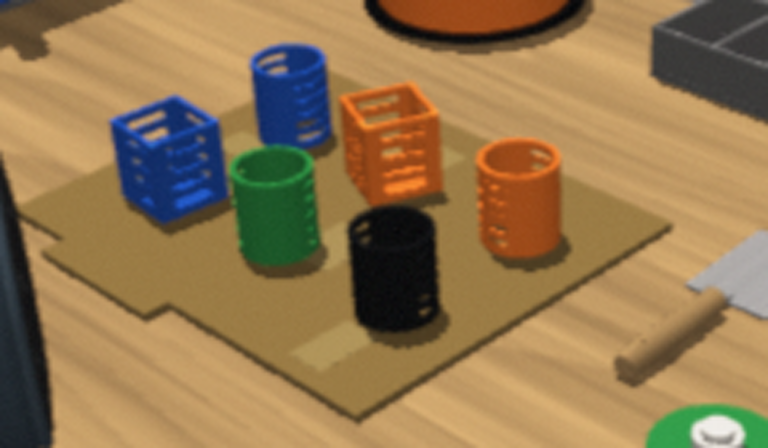

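>>> move_arm(rows=[-52,-25,6,0,0,2.5,1,-104,-50,12,0,0,5,1,-156,-75,18,0,0,7.5,1,-208,-100,24,0,0,10,1,-260,-125,30,0,0,12.5,1,-312,-150,36,0,0,15,1,-364,-175,42,0,0,18,1,-416,-200,48,0,0,20.5,1], squeeze=15)

```text
time: 1.25
position: [0.5247, 0.1441, 0.1703]
ee_rot: [[-0.706, 0.708, -0.0], [0.708, 0.706, -0.0], [-0.0, -0.0, -1.0]]
force: [-0.6, 1.1, -0.3]
width: 0.0929
```

```bash
cat > g.py <<'E'
import sys,numpy as np
from station import *
o=get_obs(); R=np.array(o['ee_rot']); p=np.array(o['position'])
def to(x,y,z): print((x,y,z),'-> tool mm',(R.T@(np.array([x,y,z])-p)*1e3).round(1))
print('t',round(o['time'],2),'p',p.round(4),'F',np.round(o['force'],1),'w',round(o['width'],4),'yang',np.degrees(np.arctan2(R[1,1],R[0,1])).round(1),'tilt',np.degrees(np.arccos(-R[2,2])).round(2),'j',np.round(o['joints'],2))
a=list(map(float,sys.argv[1:]))
for i in range(0,len(a),3): to(*a[i:i+3])
E
python3 g.py .552 .111 .15 .552 .111 .028
```

```text
t 1.25 p [0.5247 0.1441 0.1703] F [-0.6  1.1 -0.3] w 0.0929 yang 44.9 tilt 0.02 j [ 0.18  0.4   1.72 -0.    1.03 -0.6 ]
(0.552, 0.111, 0.15) -> tool mm [-42.7  -4.   20.4]
(0.552, 0.111, 0.028) -> tool mm [-42.7  -3.9 142.4]
```

>>> move_arm(rows=[-25,-2,10,0,0,0,1,-42.7,-4,25,0,0,0,1,-42.7,-4,50,0,0,0,1,-42.7,-4,80,0,0,0,1,-42.7,-4,110,0,0,0,1,-42.7,-4,130,0,0,0,1,-42.7,-4,142,0,0,0,1,-42.7,-4,142,0,0,0,1])

```text
time: 2.25
position: [0.5514, 0.1112, 0.0278]
ee_rot: [[-0.706, 0.708, -0.001], [0.708, 0.706, -0.0], [0.001, -0.001, -1.0]]
force: [0.4, -0.3, 0.3]
width: 0.0931
```

```bash
python3 g.py .552 .111 .028 ; python3 - <<'E'
from h import *
a=get_image('side')['frame'][120:280,180:420];b=get_image('top')['frame'][140:300,140:380]
cv2.imwrite('pics/o1.png',cv2.resize(np.hstack([a,b]),None,fx=1.65,fy=1.65))
E
```

```text
t 2.25 p [0.5514 0.1112 0.0278] F [ 0.4 -0.3  0.3] w 0.0931 yang 44.9 tilt 0.08 j [ 0.12  0.64  1.75 -0.    0.76 -0.67]
(0.552, 0.111, 0.028) -> tool mm [-0.5  0.3 -0.2]
```

View pics/o1.png

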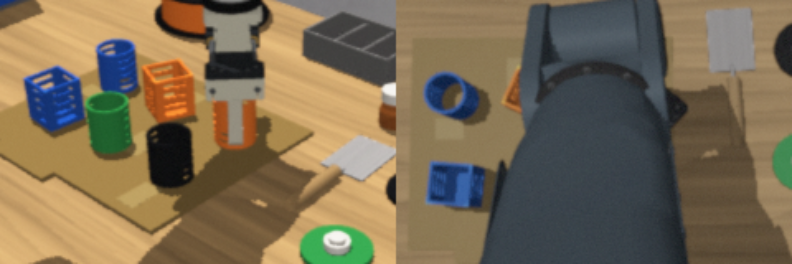

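The side view shows the finger centred on the orange sleeve (crop 237,120) with the pots clear. I'm closing the gripper.

>>> move_arm(rows=[0,0,0,0,0,0,0.75,0,0,0,0,0,0,0.65,0,0,0,0,0,0,0.58,0,0,0,0,0,0,0.5,0,0,0,0,0,0,0.4,0,0,0,0,0,0,0.4,0,0,0,0,0,0,0.4], squeeze=12)

```text
time: 3.22
position: [0.5523, 0.1111, 0.029]
ee_rot: [[-0.706, 0.708, 0.001], [0.708, 0.706, -0.0], [-0.001, 0.0, -1.0]]
force: [-0.7, -0.5, 2.0]
width: 0.0561
```

```bash
python3 g.py .5514 .1112 .17 .621 -.2815 .17
```

```text
t 3.23 p [0.5523 0.1111 0.029 ] F [-0.7 -0.5  2. ] w 0.0561 yang 44.9 tilt 0.05 j [ 0.12  0.63  1.75 -0.    0.76 -0.67]
(0.5514, 0.1112, 0.17) -> tool mm [   0.6   -0.5 -141. ]
(0.621, -0.2815, 0.17) -> tool mm [-326.7 -228.5 -140.9]
```

>>> move_arm(rows=[0,0,-10,0,0,0,0.4,0,0,-40,0,0,0,0.4,0,0,-80,0,0,0,0.4,-25,-17,-105,0,0,0,0.4,-70,-49,-115,0,0,0,0.4,-115,-80,-115,0,0,0,0.4,-160,-112,-115,0,0,0,0.4,-205,-143,-115,0,0,0,0.4])

```text
time: 4.22
position: [0.5957, -0.1368, 0.1448]
ee_rot: [[-0.706, 0.708, 0.001], [0.708, 0.706, -0.0], [-0.001, 0.001, -1.0]]
force: [1.2, 0.6, -1.5]
width: 0.0563
```

```bash
python3 g.py .621 -.2815 .144
```

```text
t 4.22 p [ 0.5957 -0.1368  0.1448] F [ 1.2  0.6 -1.5] w 0.0563 yang 44.9 tilt 0.08 j [-0.3   0.54  1.56  0.    1.05 -1.09]
(0.621, -0.2815, 0.144) -> tool mm [-120.3  -84.3    0.9]
```

>>> move_arm(rows=[-40,-28,0,0,0,0,0.4,-80,-56,0,0,0,0,0.4,-108,-76,0,0,0,0,0.4,-120.5,-84.5,10,0,0,0,0.4,-120.5,-84.5,40,0,0,0,0.4,-120.5,-84.5,70,0,0,0,0.4,-120.5,-84.5,85,0,0,0,0.4,-120.5,-84.5,85,0,0,0,0.4])

```text
time: 5.22
position: [0.6207, -0.2811, 0.0591]
ee_rot: [[-0.706, 0.708, -0.0], [0.708, 0.706, 0.001], [0.001, 0.0, -1.0]]
force: [0.2, 0.1, 0.0]
width: 0.0564
```

```bash
python3 g.py .621 -.2815 .034;python3 - <<'E'
from h import *
a=get_image('side')['frame'][170:350,380:600];b=get_image('top')['frame'][100:280,360:580]
cv2.imwrite('pics/o2.png',cv2.resize(np.hstack([a,b]),None,fx=1.8,fy=1.8))
E
```

```text
t 5.22 p [ 0.6207 -0.2811  0.0591] F [0.2 0.1 0. ] w 0.0564 yang 44.9 tilt 0.03 j [-0.49  0.76  1.39  0.    0.99 -1.28]
(0.621, -0.2815, 0.034) -> tool mm [-0.5 -0.1 25.1]
```

View pics/o2.png

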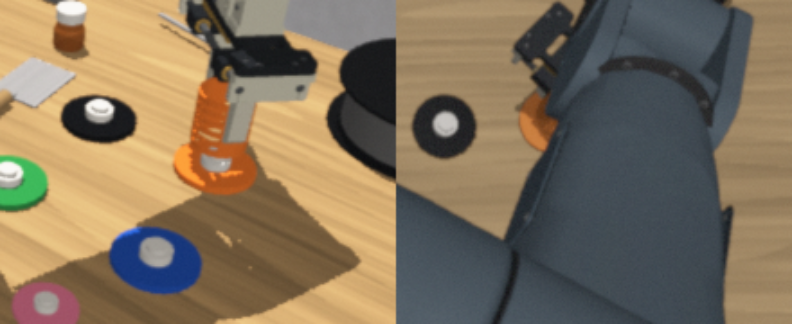

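>>> move_arm(rows=[-0.5,0,8,0,0,0,0.4,-0.5,0,16,0,0,0,0.4,-0.5,0,21,0,0,0,0.4,-0.5,0,23.5,0,0,0,0.4,-0.5,0,25,0,0,0,0.4,-0.5,0,25,0,0,0,0.4])

```text
time: 6.08
position: [0.6221, -0.2822, 0.036]
ee_rot: [[-0.706, 0.708, 0.003], [0.708, 0.706, -0.001], [-0.002, 0.001, -1.0]]
force: [-0.1, -0.0, -0.5]
width: 0.0563
```

```bash
python3 g.py ;python3 - <<'E'
from h import *
a=get_image('side')['frame'][190:290,450:560]
cv2.imwrite('pics/o3.png',cv2.resize(a,None,fx=5,fy=5))
E
```

```text
t 6.08 p [ 0.6221 -0.2822  0.036 ] F [-0.1 -0.  -0.5] w 0.0563 yang 44.9 tilt 0.15 j [-0.49  0.79  1.39  0.    0.95 -1.28]
```

View pics/o3.png

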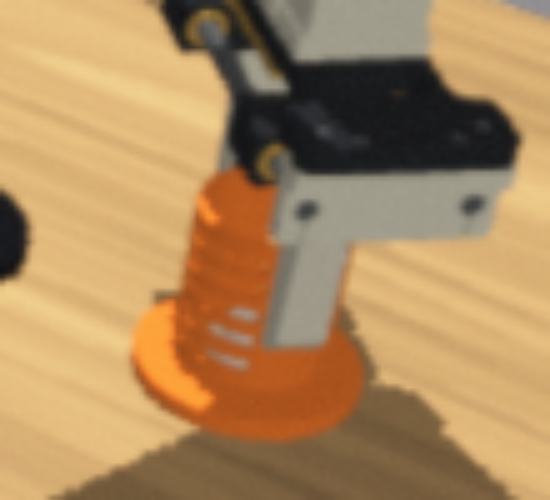

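>>> move_arm(rows=[-0.5,0,1.5,0,0,0,0.4,-0.5,0,3,0,0,0,0.4,-0.5,0,3,0,0,0,0.4])

```text
time: 6.5
position: [0.6224, -0.2825, 0.0329]
ee_rot: [[-0.706, 0.708, 0.002], [0.708, 0.706, -0.001], [-0.002, 0.001, -1.0]]
force: [-0.8, 0.4, 0.0]
width: 0.0563
```

>>> move_arm(rows=[0.5,0,1,0,0,0,0.4,1,0,2,0,0,0,0.4,1,0,2,0,0,0,0.4])

```text
time: 6.88
position: [0.6218, -0.2819, 0.0311]
ee_rot: [[-0.706, 0.708, 0.003], [0.708, 0.706, -0.001], [-0.003, 0.001, -1.0]]
force: [0.1, -0.2, 1.0]
width: 0.0561
```

>>> move_arm(rows=[0,0,1,0,0,0,0.4,0,0,2,0,0,0,0.4,0,0,2,0,0,0,0.4])

```text
time: 7.25
position: [0.622, -0.282, 0.0307]
ee_rot: [[-0.706, 0.708, 0.003], [0.708, 0.706, -0.002], [-0.003, 0.001, -1.0]]
force: [-5.8, 2.3, 14.2]
width: 0.0563
```

```bash
python3 g.py ;python3 - <<'E'
from h import *
a=get_image('side')['frame'][190:290,450:560]
for i in range(3): print(get_obs()['force'])
cv2.imwrite('pics/o4.png',cv2.resize(a,None,fx=5,fy=5))
E
```

```text
t 7.25 p [ 0.622  -0.282   0.0307] F [-5.8  2.3 14.2] w 0.0563 yang 44.9 tilt 0.21 j [-0.49  0.8   1.4   0.    0.94 -1.28]
[-6.31829703  2.20943332 13.83359321]
[-6.31829703  2.20943332 13.83359321]
[-6.31829703  2.20943332 13.83359321]
```

View pics/o4.png

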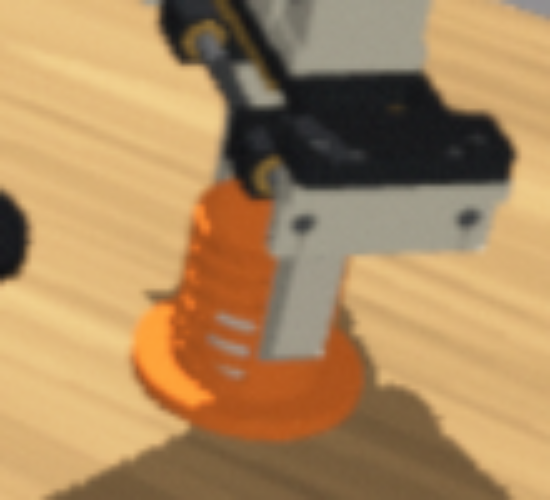

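>>> move_arm(rows=[0,0,-0.5,0,0,0,0.4,0,0,-0.5,0,0,0,0.62,0,0,-0.5,0,0,0,0.7,0,0,-0.5,0,0,0,0.85,0,0,-0.5,0,0,0,0.95,0,0,-0.5,0,0,0,0.95,0,0,-20,0,0,0,0.95,0,0,-50,0,0,0,0.95])

```text
time: 8.3
position: [0.6216, -0.2819, 0.0818]
ee_rot: [[-0.706, 0.708, 0.003], [0.708, 0.706, -0.001], [-0.003, 0.001, -1.0]]
force: [0.0, -0.0, 0.0]
width: 0.0884
```

>>> move_arm(rows=[0,0,-50,0,0,0,0.95,30,21,-65,0,0,0,0.95,80,56,-65,0,0,0,0.95,130,91,-65,0,0,0,0.95,180,126,-65,0,0,0,0.95,180,126,-65,0,0,0,0.95])

```text
time: 9.05
position: [0.5832, -0.062, 0.1481]
ee_rot: [[-0.709, 0.705, 0.004], [0.705, 0.709, -0.001], [-0.003, 0.002, -1.0]]
force: [0.5, 0.6, 0.7]
width: 0.0881
```

```bash
cat > chk.py <<'E'
import sys
from h import *
B=dict(orange=(.621,-.2815),blue=(.4575,-.310),green=(.456,-.137),black=(.615,-.142))
t=get_image('top');s=get_image('side')
for c in sys.argv[2:]:
  for n,d in(('top',t),('side',s)):
    a=proj(d,[[*B[c],.008],[*B[c],.07]]); print(c,n,a.round(1).tolist())
u=[proj(d,[[*B[sys.argv[2]],.04]])[0].astype(int) for d in(t,s)]
cr=[d['frame'][max(0,v[1]-45):max(0,v[1]-45)+90,v[0]-45:v[0]+45] for d,v in zip((t,s),u)]
cv2.imwrite(f'pics/{sys.argv[1]}.png',cv2.resize(np.hstack(cr),None,fx=4,fy=4,interpolation=cv2.INTER_CUBIC))
for c in sys.argv[2:]:
  v=proj(t,[[*B[c],.04]])[0].astype(int); k=comp(mask(t['frame'],c),tuple(map(int,v)),26)
E
python3 chk.py o5 orange; python3 g.py .547 .3445 .15 .547 .3445 .028
```

```text
orange top [[446.1, 166.5], [454.1, 159.8]]
orange side [[498.8, 260.6], [504.5, 233.6]]
t 9.15 p [ 0.584  -0.0653  0.1478] F [0.5 0.  1.2] w 0.0879 yang 45.0 tilt 0.26 j [-0.19  0.5   1.62 -0.    1.02 -0.97]
(0.547, 0.3445, 0.15) -> tool mm [316.  263.6  -3.1]
(0.547, 0.3445, 0.028) -> tool mm [316.5 263.4 118.9]
```

View pics/o5.png

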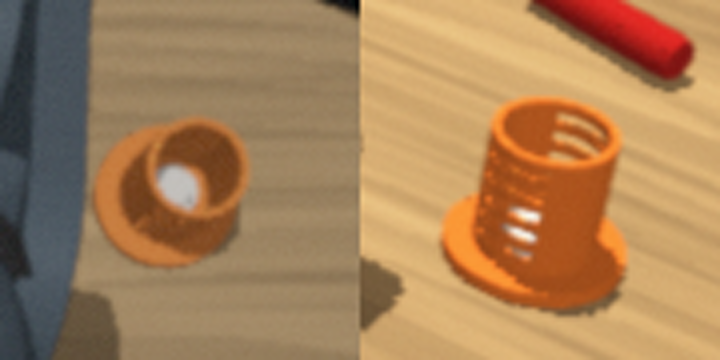

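>>> move_arm(rows=[25,21,0,0,0,0,1,68,57,0,0,0,0,1,113,94,0,0,0,0,1,158,132,0,0,0,0,1,203,169,0,0,0,0,1,248,207,0,0,0,0,1,290,242,0,0,0,0,1,316,263.5,0,0,0,0,1])

```text
time: 10.15
position: [0.5477, 0.3457, 0.1474]
ee_rot: [[-0.707, 0.707, 0.005], [0.707, 0.707, -0.001], [-0.005, 0.003, -1.0]]
force: [0.3, -0.1, -0.3]
width: 0.093
```

```bash
python3 g.py .547 .3445 .028
```

```text
t 10.15 p [0.5477 0.3457 0.1474] F [ 0.3 -0.1 -0.3] w 0.093 yang 45.0 tilt 0.3 j [ 0.49  0.6   1.45 -0.    1.09 -0.29]
(0.547, 0.3445, 0.028) -> tool mm [  0.2  -1.7 119.4]
```

>>> move_arm(rows=[0,-1.5,20,0.1,0.1,0,1,0,-1.5,50,0.16,0.24,0,1,0,-1.5,80,0.16,0.24,0,1,0,-1.5,105,0.16,0.24,0,1,0,-1.5,118,0.16,0.24,0,1,0,-1.5,119,0.16,0.24,0,1])

```text
time: 10.9
position: [0.5475, 0.3433, 0.0276]
ee_rot: [[-0.706, 0.708, -0.001], [0.708, 0.706, -0.001], [-0.0, -0.001, -1.0]]
force: [-0.0, 0.4, 0.2]
width: 0.0932
```

```bash
python3 g.py .547 .3445 .028; python3 - <<'E'
from h import *
a=get_image('side')['frame'][100:250,170:350]
cv2.imwrite('pics/b1.png',cv2.resize(a,None,fx=3.5,fy=3.5))
E
```

```text
t 10.9 p [0.5475 0.3433 0.0276] F [-0.   0.4  0.2] w 0.0932 yang 44.9 tilt 0.08 j [ 0.49  0.75  1.51 -0.    0.88 -0.3 ]
(0.547, 0.3445, 0.028) -> tool mm [ 1.2  0.5 -0.4]
```

View pics/b1.png

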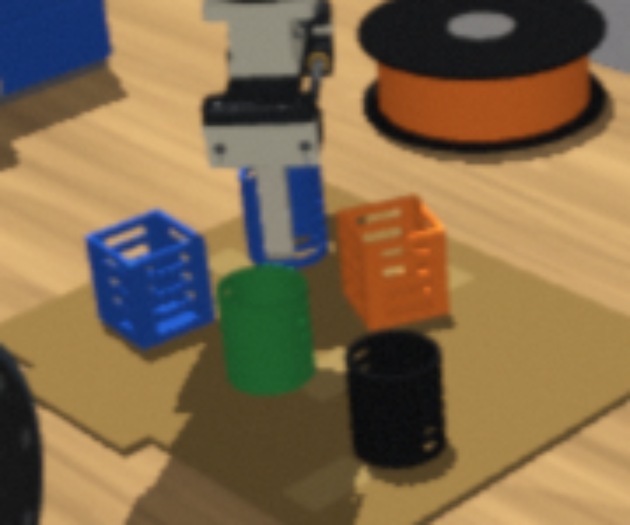

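>>> move_arm(rows=[-1,0,0,0,0,0,0.75,-1,0,0,0,0,0,0.65,-1,0,0,0,0,0,0.58,-1,0,0,0,0,0,0.5,-1,0,0,0,0,0,0.4,-1,0,0,0,0,0,0.4,-1,0,0,0,0,0,0.4])

```text
time: 11.82
position: [0.5485, 0.3432, 0.0286]
ee_rot: [[-0.706, 0.708, 0.0], [0.708, 0.706, -0.0], [-0.0, 0.0, -1.0]]
force: [-0.4, 0.8, 3.0]
width: 0.0561
```

```bash
python3 g.py .4575 -.310 .145
```

```text
t 11.82 p [0.5485 0.3432 0.0286] F [-0.4  0.8  3. ] w 0.0561 yang 44.9 tilt 0.02 j [ 0.49  0.75  1.51 -0.    0.88 -0.3 ]
(0.4575, -0.31, 0.145) -> tool mm [-398.2 -525.7 -116.3]
```

>>> move_arm(rows=[0,0,-15,0,0,0,0.4,0,0,-50,0,0,0,0.4,0,0,-90,0,0,0,0.4,-15,-20,-116,0,0,0,0.4,-48,-63,-116,0,0,0,0.4,-83,-110,-116,0,0,0,0.4,-118,-156,-116,0,0,0,0.4,-153,-202,-116,0,0,0,0.4])

```text
time: 12.82
position: [0.5132, 0.0905, 0.1456]
ee_rot: [[-0.706, 0.708, 0.001], [0.708, 0.706, -0.0], [-0.001, 0.001, -1.0]]
force: [0.8, -0.4, -1.1]
width: 0.0557
```

```bash
python3 g.py .4575 -.310 .145
```

```text
t 12.82 p [0.5132 0.0905 0.1456] F [ 0.8 -0.4 -1.1] w 0.0557 yang 44.9 tilt 0.09 j [ 0.09  0.39  1.8  -0.    0.95 -0.7 ]
(0.4575, -0.31, 0.145) -> tool mm [-244.1 -322.3    0.6]
```

>>> move_arm(rows=[-30,-40,0,0,0,0,0.4,-65,-86,0,0,0,0,0.4,-100,-132,0,0,0,0,0.4,-135,-178,0,0,0,0,0.4,-170,-224,0,0,0,0,0.4,-205,-271,0,0,0,0,0.4,-233,-308,0,0,0,0,0.4,-244,-322,0,0,0,0,0.4])

```text
time: 13.82
position: [0.4571, -0.3118, 0.1463]
ee_rot: [[-0.705, 0.709, 0.002], [0.709, 0.705, -0.001], [-0.002, 0.001, -1.0]]
force: [0.0, 0.1, -1.1]
width: 0.0563
```

```bash
python3 g.py .4575 -.310 .06 .4575 -.31 .031
```

```text
t 13.82 p [ 0.4571 -0.3118  0.1463] F [ 0.   0.1 -1.1] w 0.0563 yang 44.8 tilt 0.13 j [-0.68  0.44  1.71  0.    0.98 -1.47]
(0.4575, -0.31, 0.06) -> tool mm [ 1.2  1.5 86.3]
(0.4575, -0.31, 0.031) -> tool mm [  1.2   1.4 115.3]
```

>>> move_arm(rows=[1,1.5,25,0,0,0,0.4,1,1.5,55,0,0,0,0.4,1,1.5,78,0,0,0,0.4,1,1.5,83,0,0,0,0.4,1,1.5,83,0,0,0,0.4])

```text
time: 14.45
position: [0.458, -0.3099, 0.0639]
ee_rot: [[-0.705, 0.709, 0.002], [0.709, 0.705, -0.001], [-0.002, 0.001, -1.0]]
force: [0.5, -0.1, -0.2]
width: 0.056
```

```bash
python3 chk.py b2 blue; python3 g.py .4575 -.31 .031
```

```text
blue top [[460.7, 236.1], [469.7, 233.7]]
blue side [[466.0, 311.7], [471.1, 283.3]]
t 14.55 p [ 0.4582 -0.3103  0.0644] F [-0.6  0.3  0. ] w 0.0561 yang 44.8 tilt 0.22 j [-0.68  0.56  1.76  0.    0.81 -1.46]
(0.4575, -0.31, 0.031) -> tool mm [ 0.8 -0.4 33.4]
```

View pics/b2.png

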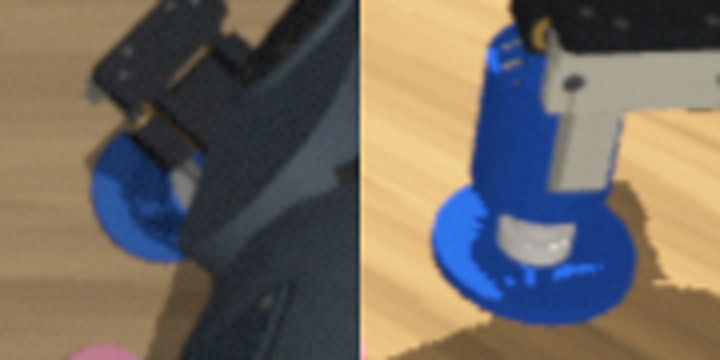

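The side crop shows the blue sleeve straight above the white boss (crop 535,240), so I'm lowering it.

>>> move_arm(rows=[0.5,0,10,0,0,0,0.4,0.5,0,20,0,0,0,0.4,0.5,0,27,0,0,0,0.4,0.5,0,31,0,0,0,0.4,0.5,0,33,0,0,0,0.4,0.5,0,34,0,0,0,0.4,0.5,0,34,0,0,0,0.4])

```text
time: 15.42
position: [0.458, -0.31, 0.0306]
ee_rot: [[-0.705, 0.709, 0.003], [0.709, 0.705, -0.002], [-0.004, 0.001, -1.0]]
force: [-0.2, 0.8, 0.9]
width: 0.0559
```

>>> move_arm(rows=[0,0,1,0,0,0,0.4,0,0,2,0,0,0,0.4,0,0,2,0,0,0,0.4])

```text
time: 15.8
position: [0.4584, -0.3103, 0.0299]
ee_rot: [[-0.705, 0.709, 0.004], [0.709, 0.705, -0.003], [-0.005, 0.001, -1.0]]
force: [-2.5, 2.4, 16.2]
width: 0.0559
```

Contact is 16 N at the expected height, so I'm releasing.

>>> move_arm(rows=[0,0,-0.5,0,0,0,0.4,0,0,-0.5,0,0,0,0.62,0,0,-0.5,0,0,0,0.7,0,0,-0.5,0,0,0,0.85,0,0,-0.5,0,0,0,0.95,0,0,-0.5,0,0,0,0.95,0,0,-20,0,0,0,0.95,0,0,-60,0,0,0,0.95])

```text
time: 16.8
position: [0.4574, -0.3096, 0.0894]
ee_rot: [[-0.705, 0.709, 0.002], [0.709, 0.705, -0.001], [-0.002, 0.001, -1.0]]
force: [-0.1, 1.0, -0.5]
width: 0.0882
```

```bash
python3 g.py .4335 .2285 .145
```

```text
t 16.8 p [ 0.4574 -0.3096  0.0894] F [-0.1  1.  -0.5] w 0.0882 yang 44.8 tilt 0.12 j [-0.68  0.52  1.75  0.    0.86 -1.46]
(0.4335, 0.2285, 0.145) -> tool mm [398.3 362.5 -56.1]
```

>>> move_arm(rows=[0,0,-35,0,0,0,1,25,23,-56,0,0,0,1,65,59,-56,0,0,0,1,107,97,-56,0,0,0,1,149,136,-56,0,0,0,1,191,174,-56,0,0,0,1,233,212,-56,0,0,0,1,275,250,-56,0,0,0,1])

```text
time: 17.8
position: [0.4404, 0.0635, 0.1453]
ee_rot: [[-0.705, 0.709, 0.003], [0.709, 0.705, -0.001], [-0.002, 0.001, -1.0]]
force: [0.2, -0.5, 0.6]
width: 0.0931
```

```bash
python3 chk.py b3 blue; python3 g.py .4335 .2285 .145 .4335 .2285 .028
```

```text
blue top [[460.7, 236.1], [469.7, 233.7]]
blue side [[466.0, 311.7], [471.1, 283.3]]
t 17.9 p [0.44   0.0657 0.1452] F [ 0.2 -0.2  0.7] w 0.0934 yang 45.1 tilt 0.12 j [ 0.04  0.26  1.99 -0.    0.89 -0.74]
(0.4335, 0.2285, 0.145) -> tool mm [1.195e+02 1.108e+02 1.000e-01]
(0.4335, 0.2285, 0.028) -> tool mm [119.7 110.6 117.1]
```

View pics/b3.png

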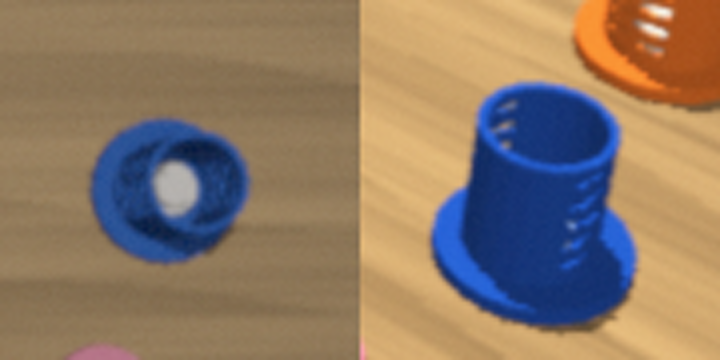

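>>> move_arm(rows=[38,35,0,0,0,0,1,80,74,0,0,0,0,1,110,102,0,0,0,0,1,119.5,110.5,10,0,0,0,1,119.5,110.5,45,0,0,0,1,119.5,110.5,80,0,0,0,1,119.5,110.5,108,0,0,0,1,119.5,110.5,117,0,0,0,1])

```text
time: 18.9
position: [0.4329, 0.2268, 0.0265]
ee_rot: [[-0.708, 0.706, -0.001], [0.706, 0.708, -0.002], [-0.001, -0.002, -1.0]]
force: [0.5, 0.2, 0.0]
width: 0.093
```

```bash
python3 g.py .4335 .2285 .028; python3 - <<'E'
from h import *
a=get_image('side')['frame'][100:250,170:350]
cv2.imwrite('pics/g1.png',cv2.resize(a,None,fx=3.5,fy=3.5))
E
```

```text
t 18.9 p [0.4329 0.2268 0.0265] F [0.5 0.2 0. ] w 0.093 yang 45.1 tilt 0.1 j [ 0.39  0.54  1.94 -0.    0.66 -0.4 ]
(0.4335, 0.2285, 0.028) -> tool mm [ 0.8  1.6 -1.5]
```

View pics/g1.png

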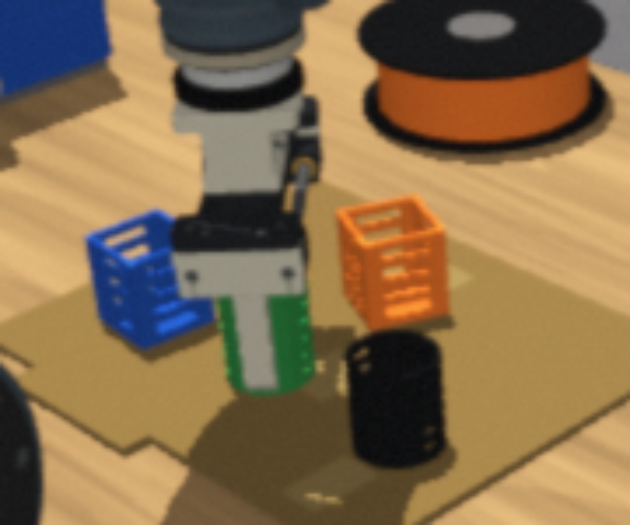

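>>> move_arm(rows=[0,1,-1.5,0,0,0,0.75,0,1,-1.5,0,0,0,0.65,0,1,-1.5,0,0,0,0.58,0,1,-1.5,0,0,0,0.5,0,1,-1.5,0,0,0,0.4,0,1,-1.5,0,0,0,0.4,0,1,-1.5,0,0,0,0.4])

```text
time: 19.82
position: [0.4339, 0.2278, 0.0283]
ee_rot: [[-0.708, 0.706, 0.0], [0.706, 0.708, -0.001], [-0.001, -0.001, -1.0]]
force: [-0.6, 0.1, 5.0]
width: 0.0563
```

```bash
python3 g.py .456 -.137 .145
```

```text
t 19.82 p [0.4339 0.2278 0.0283] F [-0.6  0.1  5. ] w 0.0563 yang 45.1 tilt 0.07 j [ 0.39  0.54  1.94 -0.    0.66 -0.4 ]
(0.456, -0.137, 0.145) -> tool mm [-273.5 -242.7 -116.2]
```

>>> move_arm(rows=[0,0,-15,0,0,0,0.4,0,0,-50,0,0,0,0.4,0,0,-90,0,0,0,0.4,-15,-13,-116,0,0,0,0.4,-50,-44,-116,0,0,0,0.4,-92,-82,-116,0,0,0,0.4,-134,-119,-116,0,0,0,0.4,-176,-156,-116,0,0,0,0.4])

```text
time: 20.82
position: [0.4482, -0.0085, 0.1455]
ee_rot: [[-0.708, 0.706, 0.001], [0.706, 0.708, -0.001], [-0.002, -0.0, -1.0]]
force: [1.1, 1.0, 0.0]
width: 0.0564
```

```bash
python3 g.py .456 -.137 .145
```

```text
t 20.82 p [ 0.4482 -0.0085  0.1455] F [1.1 1.  0. ] w 0.0564 yang 45.1 tilt 0.1 j [-0.12  0.27  1.98 -0.    0.89 -0.91]
(0.456, -0.137, 0.145) -> tool mm [-96.3 -85.5   0.7]
```

>>> move_arm(rows=[-40,-35,0,0,0,0,0.4,-75,-67,0,0,0,0,0.4,-96,-85.5,5,0,0,0,0.4,-96,-85.5,30,0,0,0,0.4,-96,-85.5,60,0,0,0,0.4,-96,-85.5,80,0,0,0,0.4,-96,-85.5,82,0,0,0,0.4,-96,-85.5,82,0,0,0,0.4])

```text
time: 21.82
position: [0.4562, -0.1371, 0.0646]
ee_rot: [[-0.708, 0.706, 0.002], [0.706, 0.708, -0.002], [-0.003, 0.0, -1.0]]
force: [-0.1, 0.5, 0.2]
width: 0.0564
```

```bash
python3 chk.py g2 green; python3 g.py .456 -.137 .03
```

```text
green top [[385.8, 237.4], [390.1, 235.1]]
green side [[384.0, 269.3], [385.5, 242.3]]
t 21.93 p [ 0.4564 -0.1371  0.0648] F [ 0.3 -0.5  0.2] w 0.0565 yang 45.1 tilt 0.18 j [-0.39  0.45  1.96 -0.    0.72 -1.17]
(0.456, -0.137, 0.03) -> tool mm [ 0.5 -0.2 34.8]
```

View pics/g2.png

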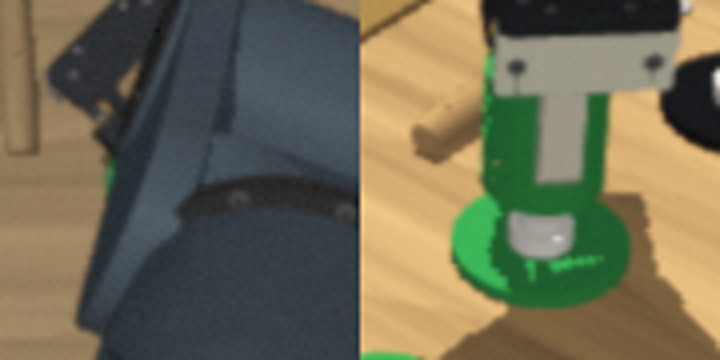

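The green sleeve is aligned over the boss of the larger green flange (crop 541,237), so I'm lowering it.

>>> move_arm(rows=[0.5,0,10,0,0,0,0.4,0.5,0,20,0,0,0,0.4,0.5,0,28,0,0,0,0.4,0.5,0,32,0,0,0,0.4,0.5,0,34,0,0,0,0.4,0.5,0,35,0,0,0,0.4,0.5,0,35,0,0,0,0.4])

```text
time: 22.8
position: [0.4562, -0.1369, 0.0303]
ee_rot: [[-0.708, 0.706, 0.003], [0.706, 0.708, -0.002], [-0.003, 0.0, -1.0]]
force: [-1.5, 1.6, 7.4]
width: 0.0562
```

>>> move_arm(rows=[0,0,0,0,0,0,0.4,0,0,0,0,0,0,0.62,0,0,0,0,0,0,0.7,0,0,0,0,0,0,0.85,0,0,0,0,0,0,0.95,0,0,0,0,0,0,0.95,0,0,-20,0,0,0,0.95,0,0,-60,0,0,0,0.95])

```text
time: 23.8
position: [0.4552, -0.1364, 0.09]
ee_rot: [[-0.708, 0.706, -0.0], [0.706, 0.708, -0.001], [-0.001, -0.001, -1.0]]
force: [0.2, 0.8, 0.6]
width: 0.0883
```

```bash
python3 g.py .4325 .1088 .145 .4325 .1088 .028
```

```text
t 23.8 p [ 0.4552 -0.1364  0.09  ] F [0.2 0.8 0.6] w 0.0883 yang 45.1 tilt 0.05 j [-0.39  0.41  1.95 -0.    0.78 -1.17]
(0.4325, 0.1088, 0.145) -> tool mm [189.2 157.6 -55.2]
(0.4325, 0.1088, 0.028) -> tool mm [189.3 157.7  61.8]
```

>>> move_arm(rows=[0,0,-35,0,0,0,1,25,21,-55,0,0,0,1,65,54,-55,0,0,0,1,107,89,-55,0,0,0,1,149,124,-55,0,0,0,1,180,150,-55,0,0,0,1,189,157.5,-45,0,0,0,1,189,157.5,-25,0,0,0,1])

```text
time: 24.8
position: [0.4328, 0.1089, 0.1145]
ee_rot: [[-0.709, 0.705, 0.001], [0.705, 0.709, -0.001], [-0.001, 0.0, -1.0]]
force: [0.5, -0.1, 0.0]
width: 0.093
```

```bash
python3 chk.py g3 green; python3 g.py .4325 .1088 .028
```

```text
green top [[385.8, 237.4], [390.1, 235.1]]
green side [[384.0, 269.3], [385.5, 242.3]]
t 24.9 p [0.4314 0.108  0.113 ] F [-0.3 -1.4 -0.2] w 0.0928 yang 45.1 tilt 0.22 j [ 0.14  0.32  2.01 -0.    0.82 -0.64]
(0.4325, 0.1088, 0.028) -> tool mm [-0.3  1.6 85. ]
```

View pics/g3.png

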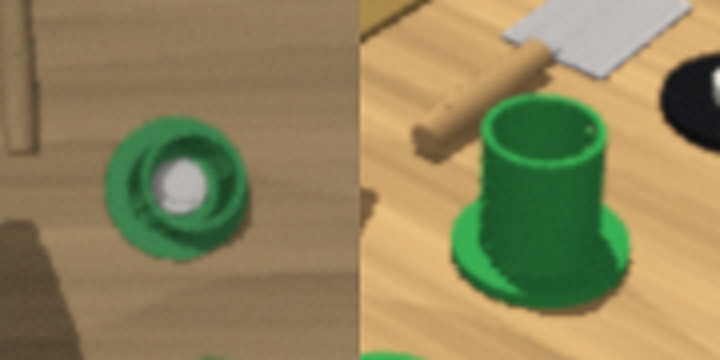

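Green is flat and upright. The rim centre is near crop (193,182), which is about px (390,236), against (390,235) expected. Next is black.

>>> move_arm(rows=[0,1,20,0,0,0,1,0,1,50,0,0,0,1,0,1,75,0,0,0,1,0,1,85,0,0,0,1,0,1,85,0,0,0,1])

```text
time: 25.52
position: [0.432, 0.1082, 0.0281]
ee_rot: [[-0.708, 0.706, -0.004], [0.706, 0.708, -0.002], [0.002, -0.004, -1.0]]
force: [0.5, 0.1, 0.1]
width: 0.0931
```

```bash
python3 g.py .4325 .1088 .028; python3 - <<'E'
from h import *
a=get_image('side')['frame'][120:270,190:370]
cv2.imwrite('pics/k1.png',cv2.resize(a,None,fx=3.5,fy=3.5))
E
```

```text
t 25.52 p [0.432  0.1082 0.0281] F [0.5 0.1 0.1] w 0.0931 yang 45.1 tilt 0.25 j [ 0.14  0.49  2.05 -0.    0.61 -0.64]
(0.4325, 0.1088, 0.028) -> tool mm [0.1 0.8 0.1]
```

View pics/k1.png

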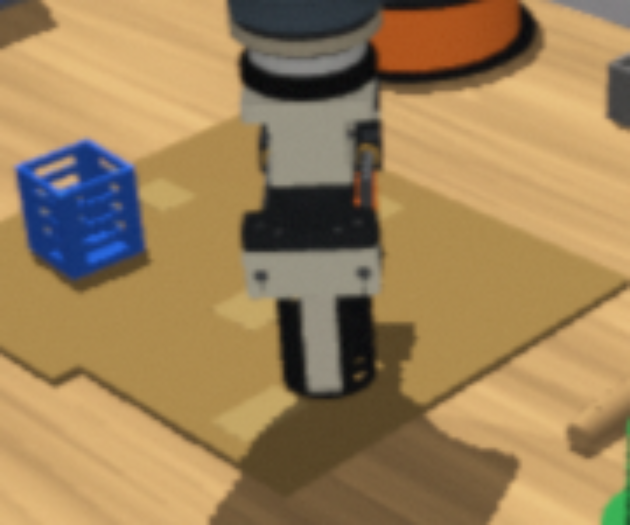

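>>> move_arm(rows=[0,0.5,0,-0.2,0,0,0.75,0,0.5,0,-0.2,0,0,0.65,0,0.5,0,-0.2,0,0,0.58,0,0.5,0,-0.2,0,0,0.5,0,0.5,0,-0.2,0,0,0.4,0,0.5,0,-0.2,0,0,0.4,0,0.5,0,-0.2,0,0,0.4])

```text
time: 26.45
position: [0.4327, 0.1087, 0.0287]
ee_rot: [[-0.708, 0.706, -0.0], [0.706, 0.708, 0.001], [0.001, 0.0, -1.0]]
force: [-0.5, 0.1, 4.2]
width: 0.0558
```

```bash
python3 g.py .615 -.1418 .145
```

```text
t 26.45 p [0.4327 0.1087 0.0287] F [-0.5  0.1  4.2] w 0.0558 yang 45.1 tilt 0.06 j [ 0.14  0.49  2.05  0.    0.61 -0.65]
(0.615, -0.1418, 0.145) -> tool mm [-305.9  -48.5 -116.6]
```

>>> move_arm(rows=[0,0,-15,0,0,0,0.4,0,0,-50,0,0,0,0.4,0,0,-90,0,0,0,0.4,-20,-3,-116,0,0,0,0.4,-65,-10,-116,0,0,0,0.4,-115,-18,-116,0,0,0,0.4,-165,-26,-116,0,0,0,0.4,-215,-34,-116,0,0,0,0.4])

```text
time: 27.45
position: [0.5616, -0.0688, 0.1454]
ee_rot: [[-0.708, 0.706, 0.0], [0.706, 0.708, 0.001], [0.001, 0.001, -1.0]]
force: [0.2, 0.4, -0.2]
width: 0.0565
```

```bash
python3 g.py .615 -.1418 .145
```

```text
t 27.45 p [ 0.5616 -0.0688  0.1454] F [ 0.2  0.4 -0.2] w 0.0565 yang 45.1 tilt 0.05 j [-0.2   0.46  1.68  0.    1.   -0.99]
(0.615, -0.1418, 0.145) -> tool mm [-89.3 -13.9   0.4]
```

>>> move_arm(rows=[-45,-7,0,0,0,0,0.4,-78,-12,0,0,0,0,0.4,-89.5,-14,5,0,0,0,0.4,-89.5,-14,30,0,0,0,0.4,-89.5,-14,60,0,0,0,0.4,-89.5,-14,80,0,0,0,0.4,-89.5,-14,82,0,0,0,0.4,-89.5,-14,82,0,0,0,0.4])

```text
time: 28.45
position: [0.6154, -0.1418, 0.0642]
ee_rot: [[-0.708, 0.706, 0.001], [0.706, 0.708, 0.001], [-0.0, 0.001, -1.0]]
force: [-0.1, -0.3, -0.3]
width: 0.0558
```

```bash
python3 chk.py k2 black; python3 g.py .615 -.1418 .031
```

```text
black top [[386.5, 169.5], [390.8, 163.0]]
black side [[434.5, 234.0], [437.6, 208.0]]
t 28.55 p [ 0.6156 -0.1419  0.0645] F [ 0.1 -0.1 -1.1] w 0.0561 yang 45.1 tilt 0.09 j [-0.3   0.68  1.54  0.    0.92 -1.09]
(0.615, -0.1418, 0.031) -> tool mm [ 0.6 -0.4 33.5]
```

View pics/k2.png

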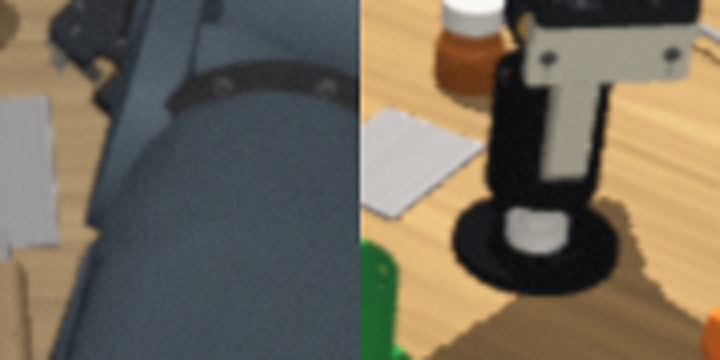

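The black sleeve is over its boss (crop 537,228).

>>> move_arm(rows=[0.5,0,10,0,0,0,0.4,0.5,0,20,0,0,0,0.4,0.5,0,28,0,0,0,0.4,0.5,0,31,0,0,0,0.4,0.5,0,33,0,0,0,0.4,0.5,0,34.5,0,0,0,0.4,0.5,0,34.5,0,0,0,0.4])

```text
time: 29.42
position: [0.6155, -0.1417, 0.0307]
ee_rot: [[-0.708, 0.706, 0.002], [0.706, 0.708, 0.0], [-0.001, 0.002, -1.0]]
force: [-1.5, 0.5, 4.4]
width: 0.0562
```

Contact is 4 N, so I'm pressing 0.5 mm further and then releasing.

>>> move_arm(rows=[0,0,0.5,0,0,0,0.4,0,0,0.5,0,0,0,0.62,0,0,0.5,0,0,0,0.7,0,0,0,0,0,0,0.85,0,0,0,0,0,0,0.95,0,0,0,0,0,0,0.95,0,0,-20,0,0,0,0.95,0,0,-60,0,0,0,0.95])

```text
time: 30.42
position: [0.6148, -0.1415, 0.0914]
ee_rot: [[-0.708, 0.706, -0.0], [0.706, 0.708, 0.001], [0.001, 0.001, -1.0]]
force: [1.2, 0.3, 0.2]
width: 0.0884
```

>>> move_arm(rows=[0,0,-50,0,0,0,1,0,0,-100,0,0,0,1,50,30,-110,0,0,0,1,100,60,-110,0,0,0,1,150,90,-110,0,0,0,1,200,120,-110,0,0,0,1,240,140,-110,0,0,0,1,240,140,-110,0,0,0,1])

```text
time: 31.42
position: [0.543, 0.1294, 0.2031]
ee_rot: [[-0.71, 0.704, 0.001], [0.704, 0.71, 0.001], [0.0, 0.002, -1.0]]
force: [0.1, 0.6, -0.2]
width: 0.0929
```

```bash
python3 chk.py k3 black;python3 g.py; python3 - <<'E'
from h import *
for n in('side','top'): cv2.imwrite(f'pics/{n}9.png',get_image(n)['frame'])
E
```

```text
black top [[386.5, 169.5], [390.8, 163.0]]
black side [[434.5, 234.0], [437.6, 208.0]]
t 31.52 p [0.544  0.127  0.2027] F [-0.2  0.4 -0.6] w 0.0929 yang 45.1 tilt 0.1 j [ 0.15  0.38  1.65  0.    1.11 -0.64]
```

View pics/k3.png

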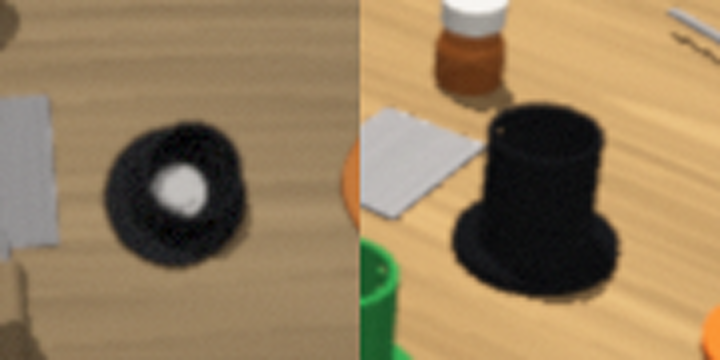

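View pics/side9.png

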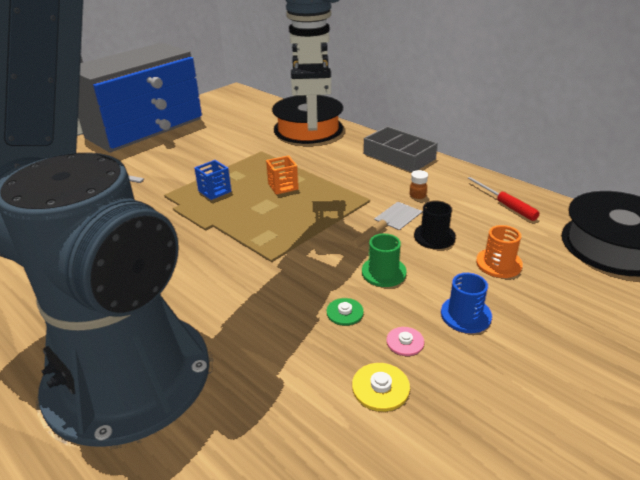

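View pics/top9.png

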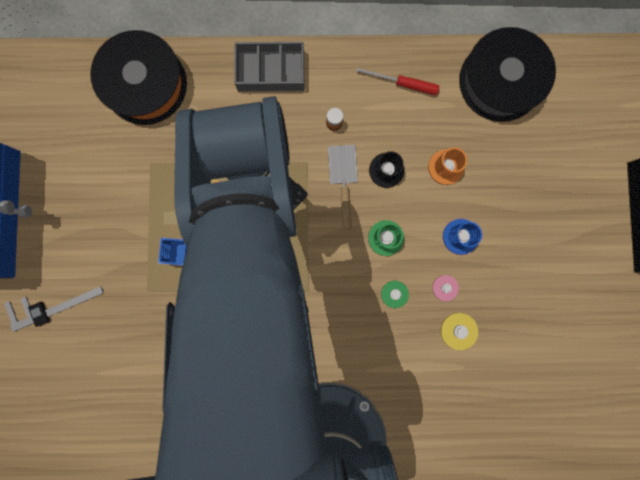

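```bash
python3 - <<'E'
from h import *
a=cv2.imread('pics/side0.png');b=cv2.imread('pics/side9.png')
for c,uv in(('blue',(213,180)),('orange',(282,175))):
    for f in(a,b): print(c,cv2.boundingRect(comp(mask(f,c),uv,22)))
d=get_image('top');f=d['frame'];C=cam(d)[3]
for c,uv in dict(orange=(453,161),blue=(468,235),green=(390,236),black=(390,164)).items():
    k=comp(mask(f,c),uv,30); h=cast(d,cv2.convexHull(k)[:,0],.07);x=cast(d,uv,.07)[0]
    r=(x-C[:2])/np.linalg.norm(x-C[:2]); s=h[((h-x)@r)>.012]; print(c,circ(s,.028)[0][:2].round(4))
print(get_obs()['force'])
job_done()
E
```

```text
blue (195, 161, 36, 38)
blue (195, 161, 36, 38)
orange (265, 155, 34, 40)
orange (265, 155, 34, 40)
orange [ 0.621 -0.281]
blue [ 0.4563 -0.3057]
green [ 0.4556 -0.1372]
black [ 0.6121 -0.1394]
[ 0.38924382 -0.74773017 -0.56447138]
the job is handed in; nothing more can be done
```

All four sleeves stand upright on the flange of their own colour, and the job was handed in at about 31.7 s of the 115 s allowed. For green I used the larger of the two green bases, with a flange about 80 mm across against 60 mm.

- **Placing:** each sleeve was lowered until the wrist force showed contact (about 4 to 16 N), then released on the flange. The sleeves look upright in both views.
- **Centring:** the last top-view fits put the sleeve axes at these distances from the bases. All are under the 12 mm limit:

| Sleeve | Distance from base axis |
|---|---|
| Orange | under 1 mm |
| Green | under 1 mm |
| Black | about 4 mm |
| Blue | about 4.5 mm |

- **Disagreement:** for blue, the enlarged crop after release suggested only about 2 mm. The black and blue fits are probably off by a few mm because of weak colour edges.
- **Pots:** both square pots have exactly the same outlines in the side view as at the start. The top view was partly blocked by the arm, so I could not check the orange pot there.
- **Arm:** it stood clear at about 0.2 m height over the build plate, touching nothing.

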